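# Draw the long scoop out of the flip-lid caddy

## Task

Press the caddy's button all the way down so that its domed lid flips up, then take the long aluminium scoop by its handle, tilt it and draw it handle first through the caddy's mouth. Finish while still holding the scoop steady in the gripper, every part of it at least 3 cm higher than the caddy's rim and clear of everything around it, with the lid left open. Leave the jar, the peg tray and the mug where they stand.

Things in the scene. Friction and masses are not known exactly. Their poses are not given: they have to be found in the camera images.
- caddy: Low grey plastic caddy, fixed to the shelf: 290 long (its x) x 212 wide (its y) x 85 mm high to the rim, walls 4 mm, floor 5 mm thick. Origin: centre of its underside, z up; x points away from the robot, turned up to 0.3 rad. A fixed deck 4 mm thick, flush with the rim, closes the near part of the top (x below -20 mm). Inside 282 x 204 mm, 76 mm high under the deck.
- caddy_mouth (a point): Centre of the mouth, at rim height (85 mm above the shelf), at caddy x = 60.5 mm. The mouth is the open part of the top beyond the deck, 161 mm long (caddy x -20 to +141) x 204 mm wide, at first shut by the domed lid. The scoop is longer than the mouth and reaches in under the deck, so it cannot come out level.
- button_top (a point): centre of the top of the round white press button, 36 mm across, on the near deck at caddy x = -85 mm on its mid line; 20 mm above the deck (105 mm above the shelf) when up, 4 mm above it when fully down. It moves with the button.
- caddy_button (a joint): travel of the button in m: 0 up, 0.016 fully down (hard stop). Geared to the lid: takes some 3 to 8 N, more if pressed fast; it does not spring back but stays where it is left.
- caddy_lid (a joint): angle of the domed lid in rad: 0 shut, 1.85 fully open; it follows the button in proportion and stays. Thin grey plastic, 165 x 212 mm, dome 30 mm high, hinged along the caddy's left (+y) rim; open, it stands up beside the mouth leaning outwards, about 200 mm above the rim.
- scoop: Loose aluminium scoop, 240 mm long, 56 wide, 0.10 to 0.17 kg, lying upright on the caddy floor along caddy x (within 0.1 rad), bowl under the deck, handle below the mouth. Origin: mid length, at its underside; x towards the handle end, z up. Bowl: trough x -120 to -30 mm, 40 high, open at top and front. Handle: bar x -30 to +120 mm, 16 wide, 12 high. Balances near x = -50.
- scoop_grip (a point): Point on the mid line of the handle to grasp, scoop x = 40, z = 30 mm above its underside (35 mm above the shelf at the start)
- scoop_lip (a point): middle of the bowl's lower front edge, scoop x = -120 mm, z = 0
- scoop_end (a point): free end of the handle, scoop x = 120 mm, z = 30 mm
- jar: bystander: closed glass jar with a twist cap, 76 mm across, 130 mm high; origin at the centre of its underside
- peg_tray: bystander: wooden tray 100 x 140 mm with six upright pegs, 49 mm high; origin at the centre of its underside
- mug: bystander: white mug, 80 mm across, 90 mm high; origin at the centre of its underside

How it is judged:
On the way, in this order (a step that is already met when the one before it is completed fails the run):
1. the button is pressed down and the lid stands open (value of joint caddy_lid above 1.6 rad), for 0.2 s.
2. the scoop stands tilted in the mouth, handle end out above the rim, lip still below it, in the gripper (z of scoop_end in the frame of caddy above 0.1 m and z of scoop_lip in the frame of caddy below 0.08 m and x of scoop_lip in the frame of caddy between -0.145 and 0.145 m and contact force between the fingers and scoop above 0.5 N), for 0.1 s.
At the end, for the whole second after the job is handed in: The scoop is held in the fingers, still (under 5 cm/s, 0.3 rad/s), lip, middle and handle end all over 115 mm above the shelf (30 mm above the rim), touching neither the caddy nor a bystander; the lid is open (over 1.5 rad); jar, tray and mug stand upright within 30 mm of their starts (height (world z) of each of scoop_lip, scoop_end, scoop above 0.115 m and contact force between the fingers and scoop above 0.5 N and contact force between scoop and caddy below 0.1 N and linear speed of scoop below 0.05 m/s and angular speed of scoop below 0.3 rad/s and value of joint caddy_lid above 1.5 rad and contact force between scoop and jar below 0.1 N and contact force between scoop and peg_tray below 0.1 N and contact force between scoop and mug below 0.1 N and distance of each of jar, peg_tray, mug from where it was at the start of the episode below 0.03 m and angle between each of jar, peg_tray, mug's own z axis and vertical below 0.2 rad); the arm keeps its last pose, push and grip.
It fails at once if the jar, the peg tray or the mug is pushed more than 30 mm or tipped (distance of any of jar, peg_tray, mug from where it was at the start of the episode above 0.03 m or angle between any of jar, peg_tray, mug's own z axis and vertical above 0.4 rad).
It also fails if it takes over 51 s, if anything falls off the work surface, if the arm or the gripper's body presses on something with over 40 N, if the wrist force passes 120 N, or if a joint passes its speed limit or range.

## Robot

A 6-joint arm with a two-finger parallel gripper is mounted at the origin on the work surface. World frame = base frame: x ahead of the robot, y to its left, z up, the work surface at z = 0. Lengths are in m, angles in rad, forces in N, time in s.
With the tool pointing down it reaches from about 0.275 to 0.975 m from the base axis. Payload 8.4 kg.
Tool frame: the origin (TCP) lies at the very end of the fingers, on their centre line; the grasp point (between the pads) lies 19 mm behind it; z points along the fingers, y is the direction in which the jaws open and shut (so a half turn about z gives the same grasp; the last joint's range is limited). The gripper opens to 92 mm and grips with 3 to 60 N. Pads are 20 mm wide; open, the fingers measure 128 mm over their backs; the gripper's body (75 mm by 189 mm) begins 69 mm behind the grasp point.
Start: joints at [1.135, 0.353, 1.633, -0, 1.155, -0.002], TCP at [0.263, 0.567, 0.215] pointing down, gripper open.
Joint ranges: [-2.63, 2.63], [-0.92, 2.1], [0.06, 2.66], [-1.3, 4.44], [0, 2.69], [-3.02, 3.02]. Speed limits (rad/s): [2.22, 2.22, 2.79, 3.14, 3.14, 3.14].

## Interface

Orientations are given as a unit quaternion [w, x, y, z].
In Python, from station import manip gives the robot as it stands. The module is installed in compiled form; this text tells all that it offers.
- The arm moves only by the tool drive_tool, never from a script. Its argument "targets" is a list of rows, each an object of numbers: "wx", "wy", "wz": the turn, a rotation vector about the tool's x, y, z in degrees; "x", "y", "z": the shift along the tool's x, y, z in m; "fingers": the finger opening in m, from 0 to 0.0919. In form: [{"wx": .., "wy": .., "wz": .., "x": .., "y": .., "z": .., "fingers": ..}, ...]. A call has 1 to 12 rows; each row is the pose to reach, as a shift and turn from the pose measured when the call began, along the tool's axes at that moment; what a row does not reach only later rows make up. A row lasts 1/8 s, in which the tool goes at most 62.5 mm and 10.7 degrees, less where a joint would pass 70% of its speed; a pose out of reach is approached as far as the arm can. A call with a gripper value outside its range is refused whole. The fingers move at their own pace and stop on an object; the grip force is fixed at half the most. Time passes only in rows, so rows that repeat a pose let the fingers close. It gives the time, the measured TCP pose, the force and the opening at its end, in the units of the state.
- manip.state(): the state, without advancing time (a new reading comes with each control period).
- manip.snapshot(name): name is "side" or "top"; returns a dict with "color" (400x640x3 uint8, blue, green, red), "depth" (400x640 float32, m along the optical axis (not along the pixel's ray), 0 where there is no reading), "mtx" (3x3 intrinsics, pixels), "R" (3x3) and "t" (3): a world point X has camera coordinates R X + t. Camera axes: x right, y down, z forward; pixel columns grow to the right and rows downward; lengths in m; the calibration is good to about 2 mm. A picture is of the moment at which its call begins.
- manip.hand_in(): hands the job in, once; it reports no verdict.
The state is a dict: "time": time; "joints": joint angles; "qd": joint speeds; "tau": joint torques, N m; "eef_pos": TCP position; "orientation": TCP orientation; "contact_force": force on the tool from outside, world axes, zero at the start; "wrist_torque": the same for the moment, N m; "width": opening from 0.0 (shut) to 1.0 (fully open).
Only numpy, scipy, OpenCV 4.12 (cv2) and the standard library are available. Lean on these libraries where they do the work, as an engineer would, in place of code of your own. Each camera call takes 0.05 s, during which the arm holds its last target.

## Working session

There is one attempt and no reset: what is moved stays moved. The work goes in short steps, Python scripts to look and compute and a tool call to move; the robot and the scene stay as the last step left them, time stands still between calls to the robot, and variables do not carry over. Pictures are saved under pics/ and viewed, and the job is handed in when it is done.

Besides the shell and the picture viewer there is one more tool, called after "Request:" by a JSON object that holds its "method" and its "body". drive_tool: Moves the arm, as the interface text tells. Its arguments: {"type":"object","properties":{"targets":{"type":"array"}},"required":["targets"]}

```bash
mkdir -p pics; cat > h.py <<'E'
import numpy as np, cv2
from station import manip
def snap(n,f):
    s=manip.snapshot(n); cv2.imwrite('pics/'+f+'.png',s['color']); np.savez('pics/'+f+'.npz',**s); return s
def world(s):
    d=s['depth']; v,u=np.mgrid[0:400,0:640]; K=s['mtx']
    P=np.stack([(u-K[0,2])/K[0,0]*d,(v-K[1,2])/K[1,1]*d,d],-1)
    W=(P-s['t'])@s['R']; W[d==0]=np.nan; return W
def proj(s,X):
    c=np.atleast_2d(X)@s['R'].T+s['t']; p=c@s['mtx'].T; return p[:,:2]/p[:,2:]
E
python3 - <<'E'
from h import *
print(manip.state())
for n in('top','side'):
    s=snap(n,n+'0'); print(n,s['mtx'].round(1).tolist(),(-s['R'].T@s['t']).round(3),s['R'].round(2).tolist())
E
```

```text
{'time': 0.0, 'joints': array([ 1.13456638e+00,  3.53623307e-01,  1.63412974e+00, -4.69940700e-06,
        1.15519234e+00, -2.37459519e-03]), 'qd': array([-0.00055515, -0.00123176,  0.00089122, -0.00016622, -0.00077693,
       -0.00062339]), 'tau': array([ 1.08882079e-03, -5.93845046e+01, -3.34223771e+01,  6.97657932e-02,
        2.32914946e-02, -1.29812352e-04]), 'eef_pos': array([0.26251168, 0.56665502, 0.21388109]), 'orientation': array([-1.45045773e-04,  2.15229349e-01,  9.76563295e-01, -6.60637893e-04]), 'contact_force': array([ 0.66993863,  0.21910135, -0.40164351]), 'wrist_torque': array([-0.01244492, -0.01629654, -0.0146553 ]), 'width': 0.9959874264857065}
top [[519.7, 0.0, 324.5], [0.0, 519.7, 204.0], [0.0, 0.0, 1.0]] [0.362 0.018 1.764] [[-0.01, -1.0, -0.01], [-0.99, 0.01, -0.1], [0.1, 0.0, -0.99]]
side [[405.4, 0.0, 317.7], [0.0, 405.4, 192.3], [0.0, 0.0, 1.0]] [ 0.127 -0.722  0.847] [[0.86, -0.51, -0.02], [-0.35, -0.57, -0.75], [0.37, 0.65, -0.66]]
```

View pics/top0.png

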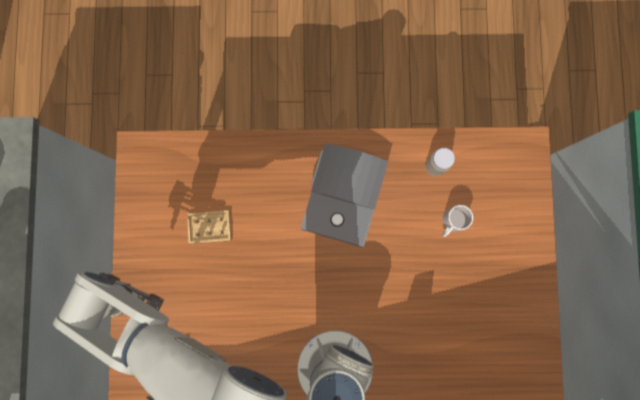

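View pics/side0.png

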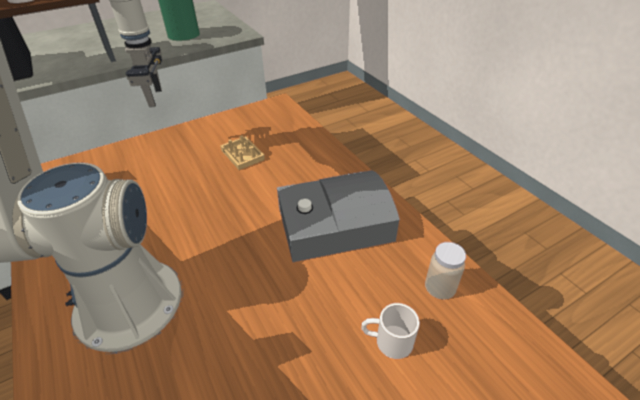

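The top view shows the button at (337,219), the closed lid reaching up to about (360,150), the tray at (209,227), the mug at (459,217) and the jar at (443,160). The side view agrees.

```bash
python3 - <<'E'
from h import *
s=dict(np.load('pics/top0.npz')); W=world(s)
s2=dict(np.load('pics/side0.npz')); W2=world(s2)
for nm,S,w in(('top',s,W),('side',s2,W2)):
    z=w[...,2]; R=(w[...,0]>.35)&(w[...,0]<.95)&(abs(w[...,1])<.2)
    b=R&(z>.1)&(z<.112)
    print(nm,'table z',np.nanmedian(z[(w[...,0]>.4)&(w[...,0]<.5)&(w[...,1]>.1)&(w[...,1]<.15)]))
    deck=R&(z>.078)&(z<.092)
    n,l,st,c=cv2.connectedComponentsWithStats(deck.astype('u1'))
    k=1+np.argmax(st[1:,4]); D=w[l==k]; print('deck',len(D),np.median(D[:,2]),D[:,:2].mean(0),cv2.minAreaRect(D[:,:2].astype('f4')))
    allc=R&(z>.06); P=w[allc][:,:2].astype('f4'); print('caddy',cv2.minAreaRect(P),len(P))
    bc=cv2.connectedComponentsWithStats((R&(z>.098)&(w[...,0]<.62)).astype('u1'))
    for i in range(1,bc[0]):
        if bc[2][i,4]>10: q=w[bc[1]==i]; print('blob',bc[2][i,4],q.mean(0).round(4),np.median(q[:,2]).round(4),(q.max(0)-q.min(0)).round(3))
for nm,(u,v) in dict(button=(337,219),jar=(443,160),mug=(459,217),tray=(209,227)).items(): print(nm,W[v,u].round(3))
# white pixels
hsv=cv2.cvtColor(s['color'],cv2.COLOR_BGR2HSV); m=(hsv[...,2]>150)&(hsv[...,1]<60); m[:205]=0;m[235:]=0;m[:,:320]=0;m[:,355:]=0
print('white px',m.sum(),np.argwhere(m).mean(0)[::-1], np.nanmean(W[m],0),np.nanmedian(W[m],0))
E
```

```text
top table z -0.0006580900905900809
deck 2547 0.08480343992138806 [ 0.50725288 -0.01794076] ((0.5689006447792053, -0.03587128221988678), (0.22177980840206146, 0.2905566692352295), 73.07954406738281)
caddy ((0.5692362785339355, -0.03597353398799896), (0.22177954018115997, 0.29139095544815063), 73.08014678955078) 5984
blob 1228 [ 0.5824 -0.0532  0.1115] 0.1123 [0.095 0.194 0.032]
blob 93 [ 0.4865 -0.0144  0.1045] 0.1044 [0.035 0.032 0.016]
side table z 0.00013485162375745282
deck 2854 0.08492631711163603 [ 0.49907263 -0.03915521] ((0.5672183632850647, -0.035680413246154785), (0.2183743268251419, 0.2896902561187744), 73.3381576538086)
caddy ((0.5684875845909119, -0.03346547484397888), (0.2238563597202301, 0.29161787033081055), 73.5016860961914) 6601
blob 1339 [ 0.5787 -0.0659  0.1104] 0.1117 [0.096 0.199 0.024]
blob 108 [ 0.4843 -0.0143  0.1042] 0.1047 [0.033 0.033 0.009]
button [ 0.488 -0.014  0.106]
jar [ 0.67  -0.353  0.132]
mug [ 0.498 -0.432 -0.002]
tray [0.473 0.419 0.   ]
white px 77 [336.66233766 218.94805195] [ 0.48789129 -0.0134056   0.10407565] [ 0.48765671 -0.01435995  0.10417891]
```

```bash
cat >> h.py <<'E'
from scipy.spatial.transform import Rotation as Ro
YAW=np.deg2rad(-16.7); C0=np.array([.568,-.0355,0]); RC=Ro.from_euler('z',YAW)
def c2w(p): return RC.apply(p)+C0
def tool(): 
    st=manip.state(); q=st['orientation']; return np.array(st['eef_pos']),Ro.from_quat([q[1],q[2],q[3],q[0]]),st
def Rdown(pitch=0,dyaw=0):
    # tool: x=-caddy x, y=caddy y, z=down; pitch: fingers swing toward +x (deg)
    m=np.diag([-1.,1,-1]); return RC*Ro.from_euler('z',dyaw)*Ro.from_euler('y',-pitch,degrees=True)*Ro.from_matrix(m)
def rel(p,R):
    p0,R0,_=tool(); d=R0.inv().apply(np.array(p)-p0); w=(R0.inv()*R).as_rotvec(degrees=True)
    return dict(zip(['x','y','z','wx','wy','wz'],np.r_[d.round(4),w.round(2)].tolist()))
E
python3 - <<'E'
from h import *
print(c2w([-.085,0,.105]))
print(rel([.4875,-.0125,.13],Rdown()))
E
```

```text
[ 0.48658509 -0.01107436  0.105     ]
{'x': -0.4476, 'y': -0.4309, 'z': 0.0845, 'wx': -0.07, 'wy': -0.01, 'wz': -8.16}
```

Request:
{"method": "drive_tool", "body": {"targets": [{"x": -0.045, "y": -0.043, "z": 0, "wz": -2, "fingers": 0}, {"x": -0.085, "y": -0.082, "z": 0, "wz": -4, "fingers": 0}, {"x": -0.125, "y": -0.12, "z": 0, "wz": -6, "fingers": 0}, {"x": -0.165, "y": -0.16, "z": 0, "wz": -8.2, "fingers": 0}, {"x": -0.205, "y": -0.2, "z": 0, "wz": -8.2, "fingers": 0}, {"x": -0.25, "y": -0.24, "z": 0, "wz": -8.2, "fingers": 0}, {"x": -0.29, "y": -0.28, "z": 0.01, "wz": -8.2, "fingers": 0}, {"x": -0.33, "y": -0.32, "z": 0.02, "wz": -8.2, "fingers": 0}, {"x": -0.37, "y": -0.36, "z": 0.03, "wz": -8.2, "fingers": 0}, {"x": -0.41, "y": -0.395, "z": 0.045, "wz": -8.2, "fingers": 0}, {"x": -0.4476, "y": -0.4309, "z": 0.06, "wz": -8.2, "fingers": 0}, {"x": -0.4476, "y": -0.4309, "z": 0.075, "wz": -8.2, "fingers": 0}]}}

```text
invalid input at $.targets[0]: expected keys wx, wy, wz, x, y, z, fingers
```

```bash
python3 - <<'E'
from h import *
p,R,st=tool(); print(p,st['width'],st['contact_force']); print(rel([.4875,-.0125,.11],Rdown()),rel([.4875,-.0125,.089],Rdown()))
E
```

```text
[0.26251479 0.5667018  0.21394878] 1.001929261319094 [-0.48046708  0.2428906  -0.45472342]
{'x': -0.4476, 'y': -0.4308, 'z': 0.1045, 'wx': -0.07, 'wy': -0.01, 'wz': -8.16} {'x': -0.4476, 'y': -0.4308, 'z': 0.1255, 'wx': -0.07, 'wy': -0.01, 'wz': -8.16}
```

Request:
{"method": "drive_tool", "body": {"targets": [{"wx": 0, "wy": 0, "x": -0.045, "y": -0.043, "z": 0, "wz": -2, "fingers": 0}, {"wx": 0, "wy": 0, "x": -0.085, "y": -0.082, "z": 0, "wz": -4, "fingers": 0}, {"wx": 0, "wy": 0, "x": -0.125, "y": -0.12, "z": 0, "wz": -6, "fingers": 0}, {"wx": 0, "wy": 0, "x": -0.165, "y": -0.16, "z": 0, "wz": -8.2, "fingers": 0}, {"wx": 0, "wy": 0, "x": -0.205, "y": -0.2, "z": 0, "wz": -8.2, "fingers": 0}, {"wx": 0, "wy": 0, "x": -0.25, "y": -0.24, "z": 0, "wz": -8.2, "fingers": 0}, {"wx": 0, "wy": 0, "x": -0.29, "y": -0.28, "z": 0.01, "wz": -8.2, "fingers": 0}, {"wx": 0, "wy": 0, "x": -0.33, "y": -0.32, "z": 0.02, "wz": -8.2, "fingers": 0}, {"wx": 0, "wy": 0, "x": -0.37, "y": -0.36, "z": 0.03, "wz": -8.2, "fingers": 0}, {"wx": 0, "wy": 0, "x": -0.41, "y": -0.395, "z": 0.045, "wz": -8.2, "fingers": 0}, {"wx": 0, "wy": 0, "x": -0.4476, "y": -0.4309, "z": 0.06, "wz": -8.2, "fingers": 0}, {"wx": 0, "wy": 0, "x": -0.4476, "y": -0.4309, "z": 0.075, "wz": -8.2, "fingers": 0}]}}

```text
time: 1.6
eef_pos: [0.4885, -0.0153, 0.1388]
orientation: [0.0, 0.147, 0.989, -0.001]
contact_force: [-0.3, -0.2, -0.1]
width: 0.006
```

```bash
python3 - <<'E'
from h import *
p,R,st=tool(); print(p,st['width'],st['contact_force']); print(rel([.4875,-.0125,.11],Rdown()),rel([.4875,-.0125,.089],Rdown()))
E
```

```text
[ 0.48845405 -0.01527476  0.13883129] 0.005683892600209331 [-0.25723395 -0.21162657 -0.07597628]
{'x': 0.0017, 'y': 0.0024, 'z': 0.0288, 'wx': -0.09, 'wy': 0.03, 'wz': -0.18} {'x': 0.0017, 'y': 0.0025, 'z': 0.0498, 'wx': -0.09, 'wy': 0.03, 'wz': -0.18}
```

Request:
{"method": "drive_tool", "body": {"targets": [{"wx": 0, "wy": 0, "wz": 0, "x": 0.001, "y": 0.002, "z": 0.015, "fingers": 0}, {"wx": 0, "wy": 0, "wz": 0, "x": 0.001, "y": 0.002, "z": 0.028, "fingers": 0}, {"wx": 0, "wy": 0, "wz": 0, "x": 0.001, "y": 0.002, "z": 0.032, "fingers": 0}, {"wx": 0, "wy": 0, "wz": 0, "x": 0.001, "y": 0.002, "z": 0.034, "fingers": 0}, {"wx": 0, "wy": 0, "wz": 0, "x": 0.001, "y": 0.002, "z": 0.036, "fingers": 0}, {"wx": 0, "wy": 0, "wz": 0, "x": 0.001, "y": 0.002, "z": 0.038, "fingers": 0}, {"wx": 0, "wy": 0, "wz": 0, "x": 0.001, "y": 0.002, "z": 0.04, "fingers": 0}, {"wx": 0, "wy": 0, "wz": 0, "x": 0.001, "y": 0.002, "z": 0.042, "fingers": 0}, {"wx": 0, "wy": 0, "wz": 0, "x": 0.001, "y": 0.002, "z": 0.044, "fingers": 0}, {"wx": 0, "wy": 0, "wz": 0, "x": 0.001, "y": 0.002, "z": 0.046, "fingers": 0}, {"wx": 0, "wy": 0, "wz": 0, "x": 0.001, "y": 0.002, "z": 0.048, "fingers": 0}, {"wx": 0, "wy": 0, "wz": 0, "x": 0.001, "y": 0.002, "z": 0.0495, "fingers": 0}]}}

```text
time: 3.1
eef_pos: [0.4884, -0.0133, 0.0893]
orientation: [0.0, 0.147, 0.989, -0.001]
contact_force: [-2.3, 0.4, 20.8]
width: 0.003
```

Request:
{"method": "drive_tool", "body": {"targets": [{"wx": 0, "wy": 0, "wz": 0, "x": 0, "y": 0, "z": 0, "fingers": 0}, {"wx": 0, "wy": 0, "wz": 0, "x": 0, "y": 0, "z": -0.04, "fingers": 0}, {"wx": 0, "wy": 0, "wz": 0, "x": 0.03, "y": 0, "z": -0.09, "fingers": 0.08}, {"wx": 0, "wy": 0, "wz": 0, "x": 0.07, "y": 0, "z": -0.13, "fingers": 0.08}, {"wx": 0, "wy": 0, "wz": 0, "x": 0.11, "y": 0, "z": -0.15, "fingers": 0.08}, {"wx": 0, "wy": 0, "wz": 0, "x": 0.14, "y": 0, "z": -0.15, "fingers": 0.08}]}}

```text
time: 3.85
eef_pos: [0.3538, 0.0276, 0.2404]
orientation: [0.002, 0.147, 0.989, -0.001]
contact_force: [-0.0, 0.8, -0.1]
width: 0.418
```

```bash
python3 - <<'E'
from h import *
p,R,st=tool(); print(p,st['width'],st['contact_force'])
for n in('top','side'):
    s=snap(n,n+'1'); im=s['color']
    if n=='top': cv2.imwrite('pics/top1z.png',cv2.resize(im[120:270,270:430],None,fx=4,fy=4,interpolation=2))
    else: cv2.imwrite('pics/side1z.png',cv2.resize(im[100:300,220:440],None,fx=3,fy=3,interpolation=2))
E
```

```text
[0.35378443 0.02762765 0.24037987] 0.4182292067737682 [-0.01783265  0.7815548  -0.1069145 ]
```

View pics/top1z.png

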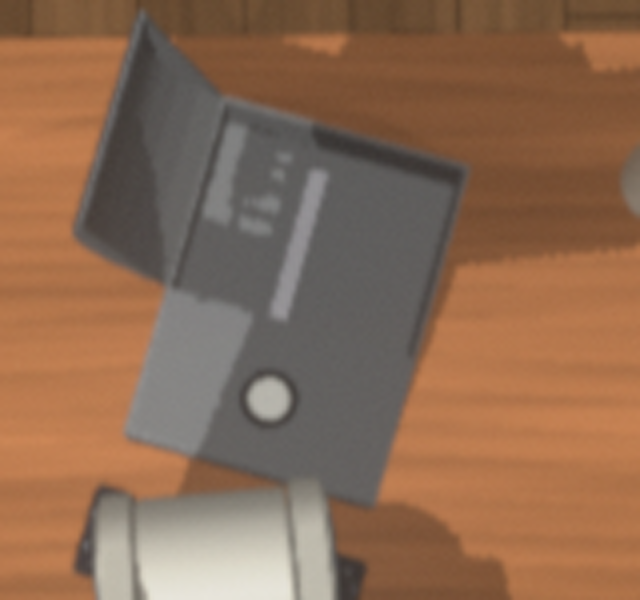

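View pics/side1z.png

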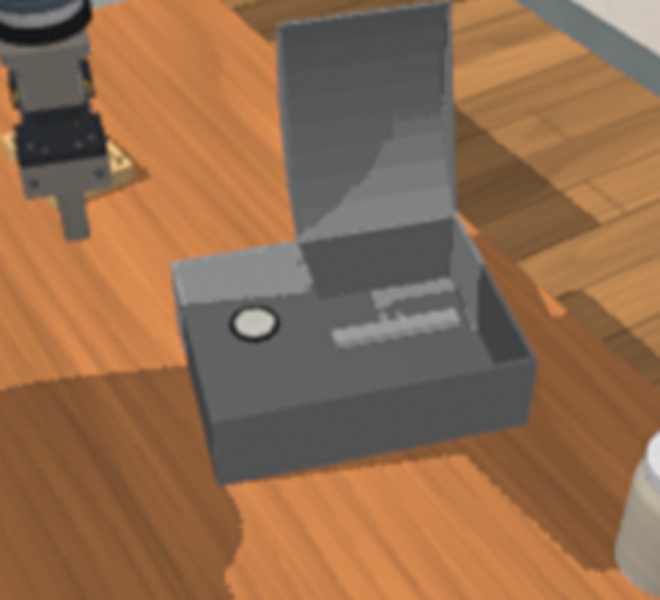

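The lid stands open. The handle is the light bar running from crop pixel (280,320) at the deck to its free end at (320,170).

```bash
python3 - <<'E'
from h import *
for n in('top','side'):
    s=dict(np.load(f'pics/{n}1.npz')); W=world(s); 
    Cc=RC.inv().apply((W-C0).reshape(-1,3)).reshape(W.shape)
    m=(Cc[...,2]>.022)&(Cc[...,2]<.06)&(Cc[...,0]>-.02)&(Cc[...,0]<.13)&(abs(Cc[...,1])<.08)
    q=Cc[m]; print(n,m.sum(),np.median(q[:,2]),'x',np.percentile(q[:,0],[1,99]),'y',np.median(q[:,1]))
    l=np.polyfit(q[:,0],q[:,1],1); print(l, cv2.minAreaRect(q[:,:2].astype('f4')))
    # color-based
    g=s['color'].astype(int); bright=(g.min(-1)>120)&(Cc[...,0]>-.03)&(Cc[...,0]<.14)&(abs(Cc[...,1])<.05)
    q=Cc[bright]; 
    # ray-plane z=.041
    v,u=np.nonzero(bright); d=np.stack([(u-s['mtx'][0,2])/s['mtx'][0,0],(v-s['mtx'][1,2])/s['mtx'][1,1],np.ones(len(u))],-1)@s['R']; o=-s['R'].T@s['t']
    X=o+d*((.041-o[2])/d[:,2])[:,None]; X=RC.inv().apply(X-C0)
    print('col',len(u),cv2.minAreaRect(X[:,:2].astype('f4')),np.percentile(X[:,0],[0,1,99,100]),np.polyfit(X[:,0],X[:,1],1))
    # check rim/caddy far-wall
    lid=Cc[(Cc[...,2]>.12)&(Cc[...,0]>-.02)&(Cc[...,1]>.05)&(Cc[...,1]<.3)]; print('lid max z',lid[:,2].max(),'y',lid[lid[:,2].argmax()])
    b=Cc[(Cc[...,2]>.086)&(Cc[...,2]<.1)&(abs(Cc[...,0]+.085)<.025)&(abs(Cc[...,1])<.03)]; print('button',np.median(b,0))
E
```

```text
top 184 0.04016261705944159 x [-0.01272421  0.11558433] y 0.008931887174297867
[0.00118428 0.00887314] ((0.05220736563205719, 0.008982634171843529), (0.13047043979167938, 0.01574579067528248), 0.2075580656528473)
col 195 ((0.04748321324586868, 0.02504323609173298), (0.047813765704631805, 0.1444711685180664), 88.41305541992188) [-0.02435492 -0.02345802  0.11548328  0.12016301] [-0.07752471  0.01874195]
lid max z 0.29755837796460577 y [0.02141012 0.16170205 0.29755838]
button [-0.08505744 -0.00026209  0.0889739 ]
side 265 0.03927696394360762 x [-0.00626503  0.11354284] y 0.007049788765700307
[0.0002461  0.00862997] ((0.05373097211122513, 0.010768109932541847), (0.12442492693662643, 0.02016608975827694), 0.5853766202926636)
col 254 ((0.03174983710050583, 0.021106109023094177), (0.07928317785263062, 0.15834525227546692), 57.77885818481445) [-0.01721608 -0.01522469  0.11363346  0.11576916] [-0.13475867  0.0166173 ]
lid max z 0.29318694648732707 y [0.04050584 0.15891146 0.29318695]
button [-0.08531585 -0.00267614  0.08817024]
```

```bash
python3 - <<'E'
from h import *
for z in(.24,.15,.018): print(rel(c2w([.0365,.004,z]),Rdown()))
E
```

```text
{'x': -0.2615, 'y': 0.0061, 'z': -0.0006, 'wx': -0.11, 'wy': 0.06, 'wz': -0.13}
{'x': -0.2614, 'y': 0.0063, 'z': 0.0894, 'wx': -0.11, 'wy': 0.06, 'wz': -0.13}
{'x': -0.2613, 'y': 0.0065, 'z': 0.2214, 'wx': -0.11, 'wy': 0.06, 'wz': -0.13}
```

Request:
{"method": "drive_tool", "body": {"targets": [{"wx": 0, "wy": 0, "wz": 0, "x": -0.05, "y": 0.002, "z": 0, "fingers": 0.06}, {"wx": 0, "wy": 0, "wz": 0, "x": -0.1, "y": 0.004, "z": 0, "fingers": 0.06}, {"wx": 0, "wy": 0, "wz": 0, "x": -0.15, "y": 0.006, "z": 0, "fingers": 0.06}, {"wx": 0, "wy": 0, "wz": 0, "x": -0.2, "y": 0.006, "z": 0, "fingers": 0.06}, {"wx": 0, "wy": 0, "wz": 0, "x": -0.24, "y": 0.006, "z": 0, "fingers": 0.06}, {"wx": 0, "wy": 0, "wz": 0, "x": -0.2615, "y": 0.006, "z": 0, "fingers": 0.06}, {"wx": 0, "wy": 0, "wz": 0, "x": -0.2615, "y": 0.006, "z": 0.03, "fingers": 0.06}, {"wx": 0, "wy": 0, "wz": 0, "x": -0.2615, "y": 0.006, "z": 0.07, "fingers": 0.06}, {"wx": 0, "wy": 0, "wz": 0, "x": -0.2615, "y": 0.006, "z": 0.1, "fingers": 0.06}, {"wx": 0, "wy": 0, "wz": 0, "x": -0.2615, "y": 0.006, "z": 0.12, "fingers": 0.06}, {"wx": 0, "wy": 0, "wz": 0, "x": -0.2615, "y": 0.006, "z": 0.12, "fingers": 0.06}]}}

```text
time: 5.32
eef_pos: [0.6033, -0.043, 0.1169]
orientation: [-0.002, 0.146, 0.989, -0.001]
contact_force: [0.6, 0.3, 0.0]
width: 0.653
```

```bash
python3 - <<'E'
from h import *
p,R,st=tool(); print(p,RC.inv().apply(p-C0),st['width'],st['contact_force']); print(rel(c2w([.0365,.004,.018]),Rdown()))
for n in('top','side'):
    s=snap(n,n+'2'); im=s['color']
    if n=='top': cv2.imwrite('pics/top2z.png',cv2.resize(im[120:270,270:430],None,fx=4,fy=4,interpolation=2))
    else: cv2.imwrite('pics/side2z.png',cv2.resize(im[100:300,220:440],None,fx=3,fy=3,interpolation=2))
E
```

```text
[ 0.60325468 -0.04299661  0.11694138] [0.03592196 0.00295038 0.11694138] 0.652824172892542 [0.57163281 0.2699261  0.04663231]
{'x': -0.0008, 'y': 0.0014, 'z': 0.0989, 'wx': -0.18, 'wy': -0.15, 'wz': -0.13}
```

View pics/top2z.png

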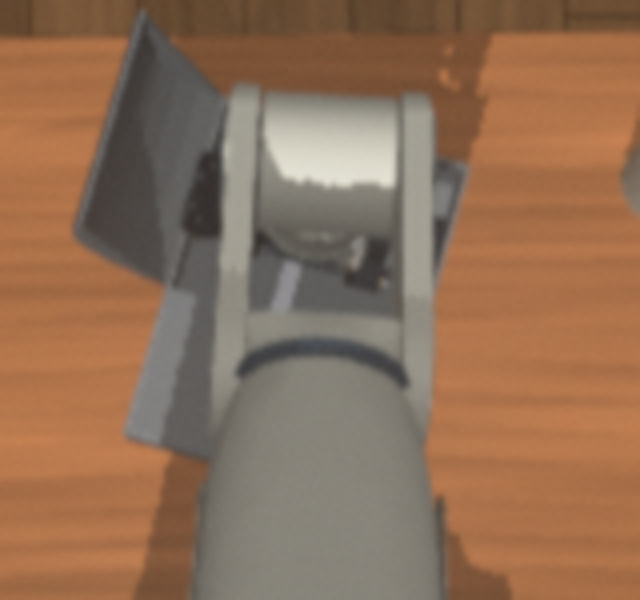

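View pics/side2z.png

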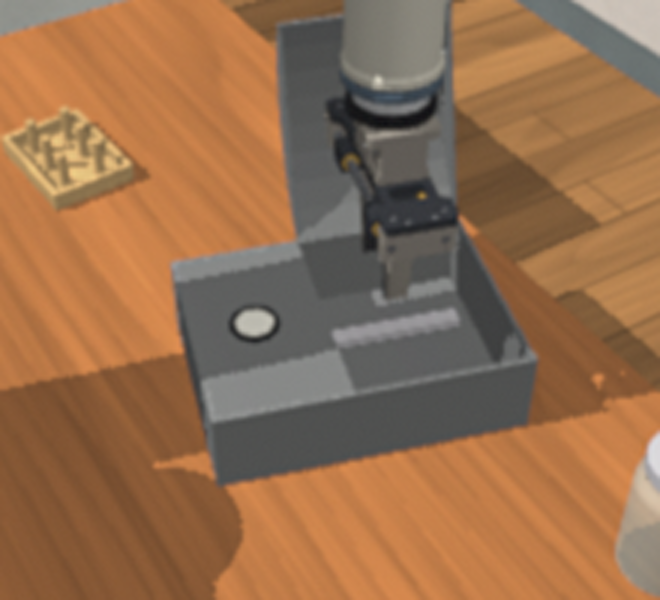

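The gripper is centred over the handle with no contact, so I'm descending.

Request:
{"method": "drive_tool", "body": {"targets": [{"wx": 0, "wy": 0, "wz": 0, "x": 0, "y": 0.001, "z": 0.015, "fingers": 0.06}, {"wx": 0, "wy": 0, "wz": 0, "x": 0, "y": 0.001, "z": 0.03, "fingers": 0.06}, {"wx": 0, "wy": 0, "wz": 0, "x": 0, "y": 0.001, "z": 0.045, "fingers": 0.06}, {"wx": 0, "wy": 0, "wz": 0, "x": 0, "y": 0.001, "z": 0.06, "fingers": 0.06}, {"wx": 0, "wy": 0, "wz": 0, "x": 0, "y": 0.001, "z": 0.07, "fingers": 0.06}, {"wx": 0, "wy": 0, "wz": 0, "x": 0, "y": 0.001, "z": 0.08, "fingers": 0.06}]}}

```text
time: 6.18
eef_pos: [0.605, -0.0422, 0.0386]
orientation: [0.0, 0.146, 0.989, -0.001]
contact_force: [0.2, 0.5, 0.2]
width: 0.652
```

Request:
{"method": "drive_tool", "body": {"targets": [{"wx": 0, "wy": 0, "wz": 0, "x": 0, "y": 0, "z": 0.008, "fingers": 0.06}, {"wx": 0, "wy": 0, "wz": 0, "x": 0, "y": 0, "z": 0.016, "fingers": 0.06}, {"wx": 0, "wy": 0, "wz": 0, "x": 0, "y": 0, "z": 0.02, "fingers": 0.06}, {"wx": 0, "wy": 0, "wz": 0, "x": 0, "y": 0, "z": 0.02, "fingers": 0.06}]}}

```text
time: 6.68
eef_pos: [0.6049, -0.0422, 0.0184]
orientation: [0.0, 0.146, 0.989, -0.001]
contact_force: [0.5, 0.2, 1.1]
width: 0.65
```

Now close the fingers.

Request:
{"method": "drive_tool", "body": {"targets": [{"wx": 0, "wy": 0, "wz": 0, "x": 0, "y": 0, "z": 0, "fingers": 0.03}, {"wx": 0, "wy": 0, "wz": 0, "x": 0, "y": 0, "z": 0, "fingers": 0.02}, {"wx": 0, "wy": 0, "wz": 0, "x": 0, "y": 0, "z": 0, "fingers": 0}, {"wx": 0, "wy": 0, "wz": 0, "x": 0, "y": 0, "z": 0, "fingers": 0}, {"wx": 0, "wy": 0, "wz": 0, "x": 0, "y": 0, "z": 0, "fingers": 0}, {"wx": 0, "wy": 0, "wz": 0, "x": 0, "y": 0, "z": 0, "fingers": 0}]}}

```text
time: 7.42
eef_pos: [0.605, -0.0422, 0.0185]
orientation: [0.0, 0.146, 0.989, -0.001]
contact_force: [0.3, -0.2, -0.1]
width: 0.167
```

```bash
python3 - <<'E'
from h import *
p,R,st=tool(); print(p,RC.inv().apply(p-C0),st['width']*.0919,st['contact_force'])
# plan: scoop lip at (L,z) tilt th; grasp local from lip (160.?,~32)
s=.0365+.1235
gp=p-R.apply([0,0,.019]); g=RC.inv().apply(gp-C0); y=g[1]; zl=g[2]-.005
for L,zf,th in[(-.1235,.005,8),(-.115,.007,15),(-.098,.007,20),(-.075,.006,24),(-.055,.006,28),(-.03,.007,35),(-.005,.008,40),(.03,.01,40),(.03,.15,40)]:
    t=np.deg2rad(th); c,sn=np.cos(t),np.sin(t)
    G=np.array([L+s*c-zl*sn, y-.0, zf+s*sn+zl*c]); RR=Rdown(th)
    T=c2w(G)+RR.apply([0,0,.019])
    # clearance
    top=[(L+a*c-.04*sn, zf+a*sn+.04*c) for a in np.linspace(0,.09,91)]; ud=[z for x,z in top if x<=-.02]
    print((L,zf,th),rel(T,RR),'grip z',G[2].round(3),'x',G[0].round(3),'end z',round(zf+.24*sn+.03*c,3),'under deck max z',np.round(max(ud),3) if ud else None)
E
```

```text
[ 0.60495173 -0.04220116  0.01845644] [0.03731885 0.00419995 0.01845644] 0.015374744991307861 [ 0.25603328 -0.20218771 -0.06359544]
(-0.1235, 0.005, 8) {'x': 0.0042, 'y': -0.0, 'z': -0.0221, 'wx': -0.14, 'wy': -7.96, 'wz': -0.12} grip z 0.059 x 0.03 end z 0.068 under deck max z 0.057
(-0.115, 0.007, 15) {'x': 0.0012, 'y': -0.0001, 'z': -0.043, 'wx': -0.15, 'wy': -14.96, 'wz': -0.11} grip z 0.08 x 0.031 end z 0.098 under deck max z 0.069
(-0.098, 0.007, 20) {'x': -0.0105, 'y': -0.0001, 'z': -0.0559, 'wx': -0.16, 'wy': -19.96, 'wz': -0.1} grip z 0.092 x 0.041 end z 0.117 under deck max z 0.075
(-0.075, 0.006, 24) {'x': -0.0284, 'y': -0.0, 'z': -0.0649, 'wx': -0.16, 'wy': -23.96, 'wz': -0.1} grip z 0.101 x 0.058 end z 0.131 under deck max z 0.074
(-0.055, 0.006, 28) {'x': -0.0427, 'y': -0.0, 'z': -0.0745, 'wx': -0.16, 'wy': -27.96, 'wz': -0.09} grip z 0.11 x 0.071 end z 0.145 under deck max z 0.069
(-0.03, 0.007, 35) {'x': -0.0561, 'y': -0.0, 'z': -0.0913, 'wx': -0.17, 'wy': -34.96, 'wz': -0.08} grip z 0.125 x 0.082 end z 0.169 under deck max z 0.063
(-0.005, 0.008, 40) {'x': -0.0717, 'y': -0.0, 'z': -0.1026, 'wx': -0.17, 'wy': -39.96, 'wz': -0.07} grip z 0.136 x 0.097 end z 0.185 under deck max z 0.047
(0.03, 0.01, 40) {'x': -0.1067, 'y': 0.0, 'z': -0.1046, 'wx': -0.17, 'wy': -39.96, 'wz': -0.07} grip z 0.138 x 0.132 end z 0.187 under deck max z None
(0.03, 0.15, 40) {'x': -0.1068, 'y': -0.0003, 'z': -0.2446, 'wx': -0.17, 'wy': -39.96, 'wz': -0.07} grip z 0.278 x 0.132 end z 0.327 under deck max z None
```

Opening is 15.4 mm, which matches the 16 mm handle, so the scoop is held. Next I tilt it in small steps.

Request:
{"method": "drive_tool", "body": {"targets": [{"wx": 0, "wy": -2, "wz": 0, "x": 0.001, "y": 0, "z": -0.006, "fingers": 0}, {"wx": 0, "wy": -4, "wz": 0, "x": 0.002, "y": 0, "z": -0.011, "fingers": 0}, {"wx": 0, "wy": -6, "wz": 0, "x": 0.003, "y": 0, "z": -0.017, "fingers": 0}, {"wx": 0, "wy": -8, "wz": 0, "x": 0.004, "y": 0, "z": -0.022, "fingers": 0}, {"wx": 0, "wy": -10, "wz": 0, "x": 0.003, "y": 0, "z": -0.028, "fingers": 0}, {"wx": 0, "wy": -12, "wz": 0, "x": 0.003, "y": 0, "z": -0.034, "fingers": 0}, {"wx": 0, "wy": -14, "wz": 0, "x": 0.002, "y": 0, "z": -0.04, "fingers": 0}, {"wx": 0, "wy": -15, "wz": 0, "x": 0.001, "y": 0, "z": -0.043, "fingers": 0}, {"wx": 0, "wy": -15, "wz": 0, "x": 0.001, "y": 0, "z": -0.043, "fingers": 0}]}}

```text
time: 8.55
eef_pos: [0.604, -0.0417, 0.0617]
orientation: [0.13, 0.145, 0.981, -0.02]
contact_force: [0.8, -0.1, -2.2]
width: 0.168
```

```bash
cat >> h.py <<'E'
def look(k):
    out=[]
    for n in('top','side'):
        s=snap(n,n+k); im=s['color']; out.append(s)
        if n=='top': cv2.imwrite(f'pics/top{k}z.png',cv2.resize(im[120:270,270:430],None,fx=4,fy=4,interpolation=2))
        else: cv2.imwrite(f'pics/side{k}z.png',cv2.resize(im[80:300,200:440],None,fx=3,fy=2.7,interpolation=2))
    return out
E
python3 - <<'E'
from h import *
p,R,st=tool(); print(p,RC.inv().apply(p-C0),st['width']*.0919,st['contact_force']); look('3')
E
```

```text
[ 0.60402255 -0.04173881  0.06166885] [0.036296   0.00437578 0.06166885] 0.015446080933933636 [ 0.75433651 -0.06738192 -2.16844792]
```

View pics/side3z.png

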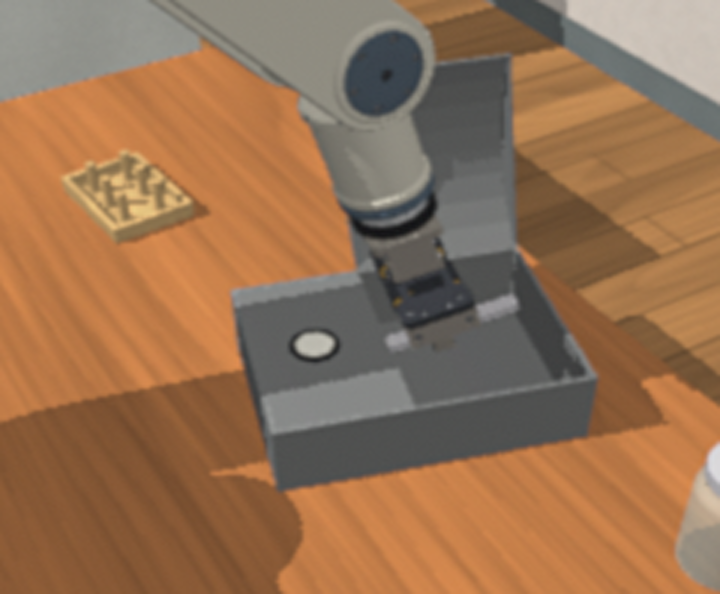

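The handle has come up with the gripper: free end at crop (500,305), deck-side part at (397,340). I'll check its tilt.

```bash
cat >> h.py <<'E'
def handle(s,xr=(-.02,.25),yr=.012,y0=.006,zr=(.03,.4),bt=110):
    W=world(s); Cc=RC.inv().apply((W-C0).reshape(-1,3)).reshape(W.shape)
    g=s['color'].astype(int); b=(g.min(-1)>bt)&(g.max(-1)-g.min(-1)<40)
    m=b&(Cc[...,0]>xr[0])&(Cc[...,0]<xr[1])&(abs(Cc[...,1]-y0)<yr)&(Cc[...,2]>zr[0])&(Cc[...,2]<zr[1])
    return Cc[m],m
E
python3 - <<'E'
from h import *
for n in('top','side'):
    s=dict(np.load(f'pics/{n}3.npz')); q,m=handle(s,zr=(.03,.14))
    o=np.argsort(q[:,0]); print(n,len(q)); print(q[o][::max(1,len(q)//14)].round(3).tolist())
E
```

```text
top 77
[[0.052, 0.005, 0.089], [0.056, -0.0, 0.096], [0.06, 0.004, 0.085], [0.062, 0.001, 0.095], [0.066, -0.001, 0.098], [0.07, 0.003, 0.085], [0.074, 0.008, 0.094], [0.077, -0.004, 0.099], [0.081, -0.0, 0.091], [0.085, 0.008, 0.091], [0.089, 0.009, 0.089], [0.091, 0.006, 0.097], [0.096, 0.001, 0.1], [0.099, 0.002, 0.097], [0.102, 0.006, 0.094], [0.107, 0.008, 0.103]]
side 120
[[-0.016, -0.0, 0.072], [-0.012, 0.002, 0.072], [-0.008, -0.005, 0.07], [-0.005, -0.002, 0.067], [-0.002, -0.002, 0.07], [0.001, -0.001, 0.068], [0.072, -0.002, 0.087], [0.076, 0.002, 0.093], [0.08, 0.012, 0.094], [0.083, -0.004, 0.1], [0.086, 0.006, 0.102], [0.089, 0.007, 0.101], [0.095, -0.005, 0.095], [0.098, 0.006, 0.103], [0.102, -0.001, 0.09]]
```

Slope is about 15°, so there's no slip. I'll work out the next moves.

```bash
cat > plan.py <<'E'
from h import *
s_=.160; zl=.0325; y=.0042
def pl(L,zf,th,yy=y):
    t=np.deg2rad(th); c,sn=np.cos(t),np.sin(t)
    G=np.array([L+s_*c-zl*sn, yy, zf+s_*sn+zl*c]); RR=Rdown(th)
    r=rel(c2w(G)+RR.apply([0,0,.019]),RR); print((L,zf,th),r)
E
python3 - <<'E'
from plan import *
for w in[(-.115,.007,15),(-.107,.007,17),(-.098,.007,20),(-.085,.0065,22),(-.075,.006,24),(-.065,.006,26),(-.055,.006,28),(-.042,.0065,31),(-.03,.007,35),(-.018,.008,38),(-.005,.008,40)]: pl(*w)
E
```

```text
(-0.115, 0.007, 15) {'x': 0.0004, 'y': -0.0001, 'z': -0.0001, 'wx': -0.16, 'wy': 0.03, 'wz': -0.09}
(-0.107, 0.007, 17) {'x': -0.0068, 'y': -0.0001, 'z': -0.0036, 'wx': -0.17, 'wy': -1.97, 'wz': -0.09}
(-0.098, 0.007, 20) {'x': -0.0143, 'y': -0.0001, 'z': -0.0096, 'wx': -0.17, 'wy': -4.97, 'wz': -0.08}
(-0.085, 0.0065, 22) {'x': -0.0256, 'y': -0.0001, 'z': -0.0113, 'wx': -0.17, 'wy': -6.97, 'wz': -0.08}
(-0.075, 0.006, 24) {'x': -0.0339, 'y': -0.0001, 'z': -0.0136, 'wx': -0.17, 'wy': -8.97, 'wz': -0.08}
(-0.065, 0.006, 26) {'x': -0.0422, 'y': -0.0001, 'z': -0.0165, 'wx': -0.17, 'wy': -10.97, 'wz': -0.07}
(-0.055, 0.006, 28) {'x': -0.0502, 'y': -0.0001, 'z': -0.0192, 'wx': -0.17, 'wy': -12.97, 'wz': -0.07}
(-0.042, 0.0065, 31) {'x': -0.0601, 'y': -0.0001, 'z': -0.0243, 'wx': -0.17, 'wy': -15.97, 'wz': -0.07}
(-0.03, 0.007, 35) {'x': -0.0675, 'y': -0.0001, 'z': -0.032, 'wx': -0.18, 'wy': -19.97, 'wz': -0.06}
(-0.018, 0.008, 38) {'x': -0.0756, 'y': -0.0001, 'z': -0.0374, 'wx': -0.18, 'wy': -22.97, 'wz': -0.06}
(-0.005, 0.008, 40) {'x': -0.0855, 'y': -0.0001, 'z': -0.0389, 'wx': -0.18, 'wy': -24.97, 'wz': -0.05}
```

Request:
{"method": "drive_tool", "body": {"targets": [{"wx": 0, "wy": -2, "wz": 0, "x": -0.007, "y": 0, "z": -0.0036, "fingers": 0}, {"wx": 0, "wy": -5, "wz": 0, "x": -0.0143, "y": 0, "z": -0.0096, "fingers": 0}, {"wx": 0, "wy": -7, "wz": 0, "x": -0.0256, "y": 0, "z": -0.0113, "fingers": 0}, {"wx": 0, "wy": -9, "wz": 0, "x": -0.034, "y": 0, "z": -0.0136, "fingers": 0}, {"wx": 0, "wy": -11, "wz": 0, "x": -0.0422, "y": 0, "z": -0.0165, "fingers": 0}, {"wx": 0, "wy": -13, "wz": 0, "x": -0.05, "y": 0, "z": -0.0192, "fingers": 0}, {"wx": 0, "wy": -13, "wz": 0, "x": -0.05, "y": 0, "z": -0.0192, "fingers": 0}]}}

```text
time: 9.52
eef_pos: [0.6461, -0.0541, 0.0934]
orientation: [0.24, 0.141, 0.96, -0.036]
contact_force: [0.9, 0.0, -0.6]
width: 0.168
```

```bash
python3 - <<'E'
from plan import *
p,R,st=tool(); print(p,RC.inv().apply(p-C0),st['width']*.0919,st['contact_force']); look('4')
for n in('top','side'):
    s=dict(np.load(f'pics/{n}4.npz')); q,m=handle(s,zr=(.04,.18))
    o=np.argsort(q[:,0]); print(n,len(q)); print(q[o][::max(1,len(q)//14)].round(3).tolist())
for w in[(-.055,.006,28),(-.042,.0065,31),(-.03,.007,35),(-.018,.008,38),(-.005,.008,40),(.01,.009,40),(.02,.01,40),(.03,.01,40)]: pl(*w)
E
```

```text
[ 0.6460603  -0.05408177  0.09335894] [0.08010758 0.00463341 0.09335894] 0.0153956661948049 [ 0.87796118  0.04045924 -0.56149514]
top 95
[[0.076, 0.003, 0.11], [0.081, 0.007, 0.116], [0.085, 0.002, 0.119], [0.088, -0.0, 0.123], [0.093, 0.005, 0.128], [0.096, 0.003, 0.129], [0.101, 0.0, 0.128], [0.105, 0.005, 0.132], [0.109, 0.006, 0.129], [0.114, 0.005, 0.139], [0.117, -0.004, 0.139], [0.12, -0.004, 0.138], [0.126, -0.002, 0.14], [0.129, 0.006, 0.145], [0.134, 0.001, 0.146], [0.138, 0.002, 0.142]]
side 199
[[0.0, -0.004, 0.083], [0.008, 0.002, 0.083], [0.013, -0.001, 0.073], [0.017, 0.004, 0.082], [0.021, 0.017, 0.051], [0.026, -0.002, 0.086], [0.093, 0.004, 0.124], [0.099, -0.003, 0.125], [0.104, 0.005, 0.132], [0.11, -0.003, 0.133], [0.114, 0.004, 0.138], [0.12, -0.005, 0.137], [0.126, -0.002, 0.143], [0.132, 0.007, 0.145], [0.138, 0.001, 0.149]]
(-0.055, 0.006, 28) {'x': 0.0003, 'y': -0.0003, 'z': 0.0001, 'wx': -0.15, 'wy': 0.07, 'wz': -0.05}
(-0.042, 0.0065, 31) {'x': -0.0105, 'y': -0.0003, 'z': -0.0025, 'wx': -0.15, 'wy': -2.93, 'wz': -0.04}
(-0.03, 0.007, 35) {'x': -0.0194, 'y': -0.0003, 'z': -0.0084, 'wx': -0.15, 'wy': -6.93, 'wz': -0.04}
(-0.018, 0.008, 38) {'x': -0.0286, 'y': -0.0003, 'z': -0.0118, 'wx': -0.15, 'wy': -9.93, 'wz': -0.03}
(-0.005, 0.008, 40) {'x': -0.0385, 'y': -0.0003, 'z': -0.0111, 'wx': -0.15, 'wy': -11.93, 'wz': -0.03}
(0.01, 0.009, 40) {'x': -0.0522, 'y': -0.0003, 'z': -0.0049, 'wx': -0.15, 'wy': -11.93, 'wz': -0.03}
(0.02, 0.01, 40) {'x': -0.0615, 'y': -0.0003, 'z': -0.0011, 'wx': -0.15, 'wy': -11.93, 'wz': -0.03}
(0.03, 0.01, 40) {'x': -0.0703, 'y': -0.0003, 'z': 0.0036, 'wx': -0.15, 'wy': -11.93, 'wz': -0.03}
```

View pics/side4z.png

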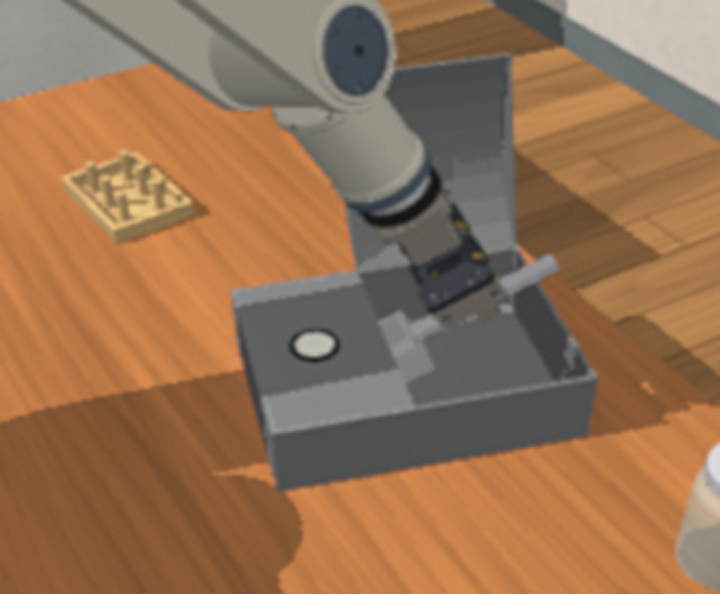

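The bowl's back is coming out at (405,345) and the handle end is at (545,268), above the rim. Slope agrees with the plan.

Request:
{"method": "drive_tool", "body": {"targets": [{"wx": 0, "wy": -3, "wz": 0, "x": -0.0105, "y": 0, "z": -0.0025, "fingers": 0}, {"wx": 0, "wy": -7, "wz": 0, "x": -0.0194, "y": 0, "z": -0.0084, "fingers": 0}, {"wx": 0, "wy": -10, "wz": 0, "x": -0.0286, "y": 0, "z": -0.0118, "fingers": 0}, {"wx": 0, "wy": -12, "wz": 0, "x": -0.0385, "y": 0, "z": -0.0111, "fingers": 0}, {"wx": 0, "wy": -12, "wz": 0, "x": -0.0522, "y": 0, "z": -0.0049, "fingers": 0}, {"wx": 0, "wy": -12, "wz": 0, "x": -0.0615, "y": 0, "z": -0.001, "fingers": 0}, {"wx": 0, "wy": -12, "wz": 0, "x": -0.07, "y": 0, "z": 0.0035, "fingers": 0}, {"wx": 0, "wy": -12, "wz": 0, "x": -0.07, "y": 0, "z": 0.0035, "fingers": 0}]}}

```text
time: 10.62
eef_pos: [0.7098, -0.073, 0.1295]
orientation: [0.331, 0.137, 0.932, -0.05]
contact_force: [-0.6, 0.9, -1.4]
width: 0.17
```

```bash
python3 - <<'E'
from plan import *
p,R,st=tool(); print(p,RC.inv().apply(p-C0),st['width']*.0919,st['contact_force']); look('5')
for n in('top','side'):
    s=dict(np.load(f'pics/{n}5.npz')); q,m=handle(s,zr=(.02,.22),yr=.03)
    o=np.argsort(q[:,0]); print(n,len(q)); print(q[o][::max(1,len(q)//14)].round(3).tolist())
for w in[(.03,.01,40),(.03,.08,40),(.03,.2,40)]: pl(*w)
E
```

```text
[ 0.70980093 -0.07303251  0.12952822] [0.14660548 0.00479851 0.12952822] 0.01563799767968109 [-0.60417275  0.92116039 -1.43943961]
top 89
[[0.127, 0.002, 0.146], [0.133, 0.001, 0.15], [0.141, 0.003, 0.156], [0.147, 0.005, 0.157], [0.151, 0.007, 0.165], [0.156, 0.002, 0.163], [0.161, 0.006, 0.166], [0.165, 0.001, 0.17], [0.17, 0.003, 0.175], [0.173, 0.001, 0.177], [0.178, 0.002, 0.181], [0.181, -0.003, 0.188], [0.186, 0.002, 0.19], [0.191, -0.003, 0.188], [0.195, 0.005, 0.192]]
side 918
[[0.005, 0.034, 0.047], [0.022, 0.03, 0.054], [0.03, 0.025, 0.025], [0.036, -0.019, 0.069], [0.042, -0.021, 0.053], [0.049, 0.03, 0.056], [0.055, 0.034, 0.078], [0.061, -0.021, 0.076], [0.067, 0.031, 0.062], [0.072, 0.031, 0.076], [0.078, 0.027, 0.059], [0.085, -0.022, 0.063], [0.147, 0.006, 0.161], [0.171, 0.004, 0.178], [0.191, -0.004, 0.193]]
(0.03, 0.01, 40) {'x': 0.0056, 'y': -0.0006, 'z': 0.0037, 'wx': -0.17, 'wy': -0.89, 'wz': -0.01}
(0.03, 0.08, 40) {'x': -0.0385, 'y': -0.0008, 'z': -0.0506, 'wx': -0.17, 'wy': -0.89, 'wz': -0.01}
(0.03, 0.2, 40) {'x': -0.1142, 'y': -0.001, 'z': -0.1437, 'wx': -0.17, 'wy': -0.89, 'wz': -0.01}
```

View pics/side5z.png

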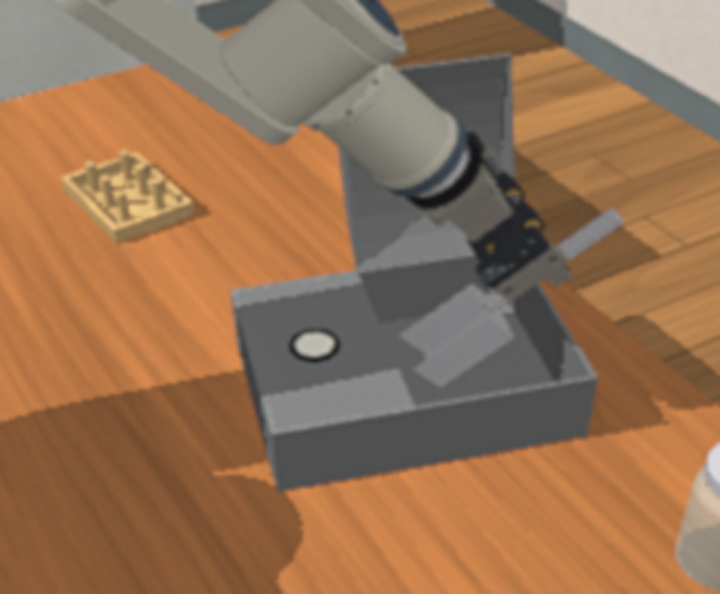

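View pics/top5z.png

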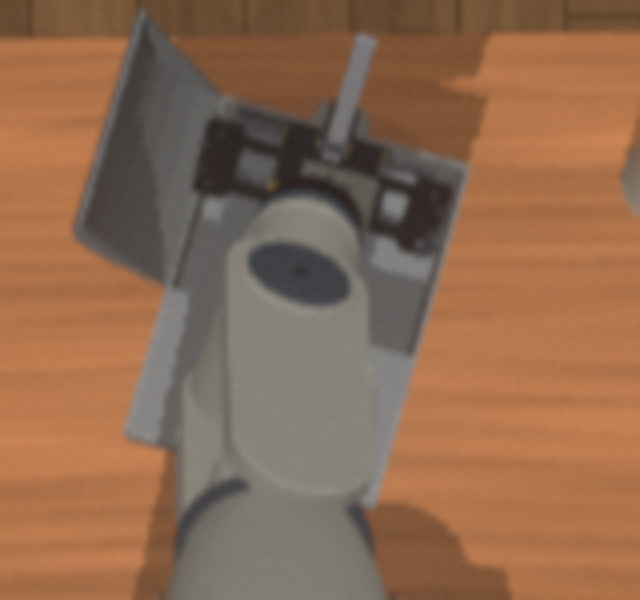

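The bowl is fully out from under the deck, with its front corner at about caddy x = +5 mm. I'm lifting straight up.

Request:
{"method": "drive_tool", "body": {"targets": [{"wx": 0, "wy": 0, "wz": 0, "x": -0.003, "y": 0, "z": -0.006, "fingers": 0}, {"wx": 0, "wy": 0, "wz": 0, "x": -0.01, "y": 0, "z": -0.015, "fingers": 0}, {"wx": 0, "wy": 0, "wz": 0, "x": -0.02, "y": 0, "z": -0.027, "fingers": 0}, {"wx": 0, "wy": 0, "wz": 0, "x": -0.031, "y": 0, "z": -0.041, "fingers": 0}, {"wx": 0, "wy": 0, "wz": 0, "x": -0.043, "y": 0, "z": -0.056, "fingers": 0}, {"wx": 0, "wy": 0, "wz": 0, "x": -0.055, "y": 0, "z": -0.071, "fingers": 0}, {"wx": 0, "wy": 0, "wz": 0, "x": -0.067, "y": 0, "z": -0.086, "fingers": 0}, {"wx": 0, "wy": 0, "wz": 0, "x": -0.079, "y": 0, "z": -0.101, "fingers": 0}, {"wx": 0, "wy": 0, "wz": 0, "x": -0.091, "y": 0, "z": -0.116, "fingers": 0}, {"wx": 0, "wy": 0, "wz": 0, "x": -0.103, "y": 0, "z": -0.13, "fingers": 0}, {"wx": 0, "wy": 0, "wz": 0, "x": -0.11, "y": 0, "z": -0.139, "fingers": 0}, {"wx": 0, "wy": 0, "wz": 0, "x": -0.114, "y": 0, "z": -0.1437, "fingers": 0}]}}

```text
time: 12.22
eef_pos: [0.7069, -0.0718, 0.3134]
orientation: [0.331, 0.137, 0.932, -0.05]
contact_force: [-0.2, 1.2, -1.4]
width: 0.168
```

Request:
{"method": "drive_tool", "body": {"targets": [{"wx": 0, "wy": 0, "wz": 0, "x": 0, "y": 0, "z": 0, "fingers": 0}, {"wx": 0, "wy": 0, "wz": 0, "x": 0, "y": 0, "z": 0, "fingers": 0}, {"wx": 0, "wy": 0, "wz": 0, "x": 0, "y": 0, "z": 0, "fingers": 0}, {"wx": 0, "wy": 0, "wz": 0, "x": 0, "y": 0, "z": 0, "fingers": 0}]}}

```text
time: 12.72
eef_pos: [0.7068, -0.0718, 0.3129]
orientation: [0.331, 0.137, 0.932, -0.05]
contact_force: [-0.3, 0.6, -1.4]
width: 0.169
```

```bash
python3 - <<'E'
from plan import *
p,R,st=tool(); print(p,RC.inv().apply(p-C0),st['width']*.0919,st['contact_force'],abs(st['qd']).max())
ss=look('6'); cv2.imwrite('pics/side6f.png',ss[1]['color'])
for n,s in zip(('top','side'),ss):
    q,m=handle(s,zr=(.1,.42),yr=.04,xr=(-.03,.3),bt=95)
    o=np.argsort(q[:,0]); print(n,len(q)); print(q[o][::max(1,len(q)//14)].round(3).tolist())
s0=dict(np.load('pics/side0.npz'));W0=world(s0);W=world(ss[1])
t0=dict(np.load('pics/top0.npz'))
for nm,(u,v) in dict(jar=(443,160),mug=(459,217),tray=(209,227)).items():
    a=t0['color'][v-20:v+20,u-30:u+30].astype(int);b=ss[0]['color'][v-20:v+20,u-30:u+30].astype(int); print(nm,abs(a-b).mean())
E
```

```text
[ 0.70677763 -0.07176864  0.3129322 ] [0.14334652 0.00514029 0.3129322 ] 0.015531614351075033 [-0.32299135  0.5502801  -1.38954036] 0.003013571487865973
top 157
[[0.122, 0.008, 0.328], [0.129, 0.001, 0.333], [0.135, 0.009, 0.335], [0.14, 0.01, 0.337], [0.145, 0.009, 0.341], [0.15, -0.004, 0.347], [0.155, 0.009, 0.349], [0.16, 0.006, 0.358], [0.166, 0.01, 0.353], [0.169, -0.003, 0.363], [0.174, -0.001, 0.366], [0.18, 0.004, 0.371], [0.184, -0.001, 0.373], [0.188, -0.003, 0.371], [0.195, 0.008, 0.375]]
side 1296
[[0.002, -0.02, 0.229], [0.019, 0.031, 0.214], [0.027, 0.032, 0.24], [0.034, 0.028, 0.242], [0.041, 0.031, 0.216], [0.048, 0.028, 0.223], [0.055, 0.03, 0.267], [0.061, 0.03, 0.239], [0.068, -0.02, 0.256], [0.074, -0.019, 0.282], [0.082, -0.021, 0.27], [0.094, 0.006, 0.303], [0.142, -0.002, 0.333], [0.168, 0.008, 0.362], [0.19, -0.001, 0.379]]
jar 5.7625
mug 4.9686111111111115
tray 8.232222222222223
```

View pics/side6f.png

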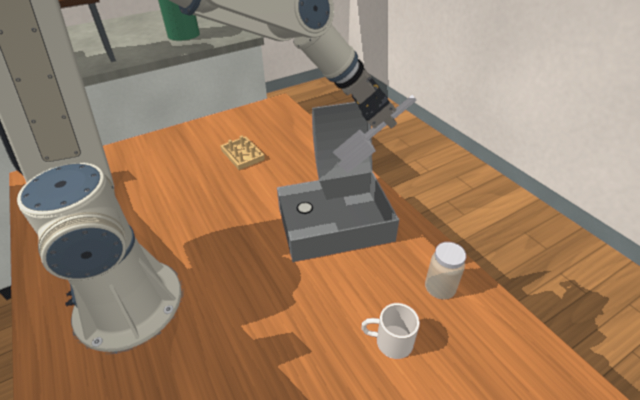

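The scoop is held clear: lip about 0.20 m up, handle end about 0.38 m. The lid is open, and the tray (243,152), mug (397,330) and jar (446,270) are where they started in the image.

```bash
python3 -c "
from station import manip
print(manip.hand_in()); s=manip.state(); print(s['time'],s['width'],s['contact_force'])"
```

```text
the job is handed in; nothing more can be done
None
the job is handed in; nothing more can be done
```

The job is done and handed in at about 12.8 s on the robot's clock, well under the 51 s limit; the hand-in gave no verdict.

I pressed the button to its hard stop (its top measured about 4 mm above the deck) and the lid swung open. I then gripped the handle, tilted the scoop to about 40° while drawing the bowl out from under the deck, and lifted it straight up.

Last checks before handing in:
- **Grip:** the fingers stood at 15.5 mm on the 16 mm handle, and the tool carried about 1.4 N downward, which fits the scoop's weight.
- **Stillness:** the fastest joint was at 0.003 rad/s.
- **Height:** the scoop's lip was about 0.20 m above the shelf and its handle end about 0.38 m, against the 0.115 m needed. Nothing was near it.
- **Lid:** it was still standing open in the picture. I did not measure its angle, but the top edge measured about 0.21 m above the rim just after the press.
- **Jar, tray and mug:** all three were upright and in the same image positions as at the start. I compared the pictures only and did not measure their positions again.

No check failed. One small disagreement: midway, the handle's measured slope was about 1.5° below the planned 28°.

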